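# Tighten the cover-plate bolt until the click wrench trips

## Task

One of the two round covers over the spare tap holes still needs tightening: its bolt has the click wrench on it, the one with the round handle and a hinge pin near its head. Turn that wrench clockwise (seen from above) until the bolt comes up tight and the handle breaks over at its pin, stop when it has given by roughly 15 to 20 degrees (do not fold it all the way), and let go. Leave the flat spanner on the other cover and the mug as they are.

Things in the scene. Friction and masses are not known exactly. Their poses are not given: they have to be found in the camera images.
- click_bolt (a point): Point on the upright axis of the click wrench's bolt, 77 mm above the counter (granite slab's top: 30 mm), mid-height of the wrench. x axis: along the neck to the upright hinge pin, 45 mm from the bolt axis; z up. The wrench stands on a 26 mm wide socket in the middle of a 68 mm round steel cover plate fixed to the slab; its round head is 36 mm across.
- click_grip (a point): Middle of the click wrench's grip: a level ribbed steel bar, 24 mm thick, 110 mm long, centre line 77 mm above the counter (47 mm above the slab, free below but for perhaps the low flat spanner). 140 mm from the hinge pin; 185 mm from the bolt axis while the wrench is straight, as at the start. x axis: along the handle away from the bolt; z up.
- click_head (a joint): Turn of the bolt with the wrench's head, rad, growing clockwise seen from above. Starts between 0.15 and 0.45, wrench straight. Running the bolt in takes about 0.5 N m; at 0.9 it is tight and stops. It stays where it is left.
- click_knuckle (a joint): Bend of the handle at the upright hinge pin, rad, growing clockwise seen from above: 0 straight (stop), 0.55 fully folded (stop). A friction latch holds it straight up to about 1.5 N m at the pin (about 11 N sideways at mid-grip); then it gives, against that same resistance, and stays bent where it is left.
- spanner_end (a point): Middle of the free ring of the plain flat ring spanner on the other cover's bolt: 220 mm long, bar 14 mm wide and 6 mm thick, a ring at each end, 195 mm apart, no hinge pin, no socket. It lies low, its top 14 mm above the slab, and turns as easily as the other bolt: leave it alone.
- mug: White ceramic mug, 80 mm wide and 90 mm high, standing loose on the slab between the two covers, on the robot's side; origin at the centre of its underside, z up. Leave it standing.

How it is judged:
By the outcome, as a careful person would: the job done as asked, in the order asked, and still so for the second after the job is handed in, with the robot touching nothing.
It also fails if it takes over 38 s, if anything falls off the work surface, if the arm or the gripper's body presses on something with over 40 N, if the wrist force passes 120 N, or if a joint passes its speed limit or range.

## Robot

A 6-joint arm with a two-finger parallel gripper is mounted at the origin on the work surface. World frame = base frame: x ahead of the robot, y to its left, z up, the work surface at z = 0. Lengths are in m, angles in rad, forces in N, time in s.
With the tool pointing down it reaches from about 0.375 to 0.9 m from the base axis. Payload 3.1 kg.
Tool frame: the origin (TCP) lies at the very end of the fingers, on their centre line; the grasp point (between the pads) lies 19 mm behind it; z points along the fingers, y is the line along which they close (so a half turn about z gives the same grasp; the last joint's range is limited). The gripper opens to 87 mm and grips with 3 to 60 N. Pads are 19 mm wide; open, the fingers measure 117 mm over their backs; the gripper's body (75 mm by 190 mm) begins 51 mm behind the grasp point.
Start: joints at [-1.498, 0.527, 1.433, -0, 1.181, -0.178], TCP at [0.156, -0.605, 0.194] pointing down, gripper open.
Joint ranges: [-3.08, 3.08], [-0.75, 2.2], [0.22, 2.44], [-1.43, 4.57], [0, 2.65], [-2.85, 2.85]. Speed limits (rad/s): [2.79, 2.79, 3.14, 3.14, 3.14, 3.14].

## Interface

Orientations are given as a unit quaternion [x, y, z, w].
In Python, from rig import robot gives the robot as it stands. The module is installed in compiled form; this text tells all that it offers.
- The arm moves only by the tool servo_tool, never from a script. Its argument "rows" is one flat list of numbers, 5 for each row, row after row: the closure, from -1 (fully open) to 1 (shut), so that 0 is half open, then the shift along the tool's x, y, z in m, then the turn about the tool's z in degrees. A call has 1 to 5 rows; each row shifts and turns the commanded pose from where the row before left it, along the tool's axes as they then stand; what a row does not reach is not made up. A row lasts 1/12 s, in which the tool goes at most 41.7 mm and 7.16 degrees, less where a joint would pass 70% of its speed; a pose out of reach is approached as far as the arm can. A call with a gripper value outside its range is refused whole. The fingers move at their own pace and stop on an object; "newtons" is the grip in N (left out, the last holds). Time passes only in rows, so rows that do not move let the fingers close. It gives the time, the measured TCP pose, the force, the opening and the grip force at its end, in the units of the state.
- robot.get_obs(): the state, without advancing time (a new reading comes with each control period).
- robot.camera(name): name is "scene" or "top" or "wrist"; returns a dict with "pixels" (384x512x3 uint8, red, green, blue), "intrinsics" (3x3 intrinsics, pixels), "rvec" (rotation vector, rad) and "tvec" (3), from world to camera coordinates, as OpenCV has them; the wrist camera has in their place "mount" (4x4, takes a point from camera to tool coordinates, whose origin is the TCP and whose axes are the flange's). Camera axes: x right, y down, z forward; pixel columns grow to the right and rows downward; lengths in m; the calibration is good to about 2 mm. A picture is of the moment at which its call begins: read the wrist's pose just before it. There is no depth.
- robot.hand_in(): hands the job in; it is judged then, once.
Trained networks look in a picture, given as the dict that the camera call returned (one of the last four; its "shot" number tells which), for a name from the list of things; names that differ only in an ending like _2 or _b are one class to them, and where a whole thing is asked for, a point or a joint stands for the part that bears it (a point fixed in the world has none). Each returns a list of dicts, best first, with "score" (0 to 1); they miss things now and then, are a little off and sometimes report something else, mostly with a low value. They report only what shows in the picture. A call takes as long as a camera call.
- robot.spot_in(picture, query): "at" ([x, y, z] in m, in world coordinates, good to about 4 mm: the middle of the surface that is visible of it).
- robot.outline_of(picture, query): "region" (384x512 bool, what is visible of it).
- robot.place_of(picture, query): "at" ([x, y, z] in m, in world coordinates, good to about 4 mm: a listed point, or the origin of a listed thing).
The state is a dict: "time": time; "q": joint angles; "joint_velocities": joint speeds; "joint_torque": joint torques, N m; "position": TCP position; "tool_rot": TCP orientation; "ft_force": force on the tool from outside, world axes, zero at the start; "moment": the same for the moment, N m; "grip_width": finger opening in m; "grip_force": force on a finger pad.
Only numpy, scipy, OpenCV 4.12 (cv2) and the standard library are available. Lean on these libraries where they do the work, as an engineer would, in place of code of your own. Each camera call takes 0.05 s, during which the arm holds its last target. There are 200 camera calls.

## Working session

There is one attempt and no reset: what is moved stays moved. The work goes in short steps, Python scripts to look and compute and a tool call to move; the robot and the scene stay as the last step left them, time stands still between calls to the robot, and variables do not carry over. Pictures are saved under pics/ and viewed, at most 10 in all, crops included, and the job is handed in when it is done.

Besides the shell and the picture viewer there is one more tool, called after ">>>" by a JSON object that holds its "api" and its "payload". servo_tool: Moves the arm, as the interface text tells. Its arguments: {"type":"object","properties":{"rows":{"type":"array","items":{"type":"number"}},"newtons":{"type":"number"}},"required":["rows"]}

```bash
mkdir -p pics
python3 - <<'E'
from rig import robot
import cv2,numpy as np
o=robot.get_obs();print({k:np.round(v,3).tolist() for k,v in o.items()})
ims=[]
for c in("scene","top"):
    p=robot.camera(c);ims.append(p["pixels"])
    for n in("click_bolt","click_grip","spanner_end","mug"):
        print(c,n,[(np.round(d["at"],4).tolist(),round(d["score"],2)) for d in robot.place_of(p,n)[:3]])
    print(np.round(cv2.Rodrigues(p["rvec"])[0],2).tolist(),p["tvec"],p["intrinsics"].tolist())
    cv2.imwrite(f"pics/{c}0.png",p["pixels"][...,::-1])
E
```

```text
{'time': 0.0, 'q': [-1.498, 0.528, 1.434, -0.0, 1.181, -0.179], 'joint_velocities': [-0.0, 0.001, 0.001, 0.001, 0.001, 0.001], 'joint_torque': [-0.001, -44.005, -17.659, 0.063, 0.058, -0.0], 'position': [0.156, -0.604, 0.193], 'tool_rot': [0.992, 0.126, 0.0, -0.001], 'ft_force': [-0.022, 1.143, -0.953], 'moment': [0.033, 0.027, -0.03], 'grip_force': 0.0, 'grip_width': 0.087}
scene click_bolt [([0.4342, 0.1826, 0.0825], 0.84)]
scene click_grip [([0.6064, 0.2403, 0.0764], 0.69)]
scene spanner_end [([0.6425, -0.2162, 0.0454], 0.97)]
scene mug [([0.4366, 0.01, 0.0317], 0.64)]
[[-0.62, 0.78, 0.01], [0.68, 0.54, -0.5], [-0.4, -0.3, -0.87]] [ 0.28172195 -0.36566105  1.21047148] [[433.77968312352493, 0.0, 259.5963988250165], [0.0, 433.77968312352493, 192.49852164415913], [0.0, 0.0, 1.0]]
top click_bolt [([0.4394, 0.1784, 0.078], 0.61)]
top click_grip [([0.6124, 0.2392, 0.0775], 0.91), ([0.4313, 0.0131, 0.031], 0.64)]
top spanner_end [([0.6449, -0.2139, 0.0401], 0.72)]
top mug [([0.4301, 0.0124, 0.0321], 0.89)]
[[-0.17, -0.99, -0.0], [-0.96, 0.17, -0.2], [0.2, -0.03, -0.98]] [0.1344653  0.52511637 0.65044847] [[353.1379587025344, 0.0, 257.08509478361975], [0.0, 353.1379587025344, 195.91899558964028], [0.0, 0.0, 1.0]]
```

View pics/top0.png

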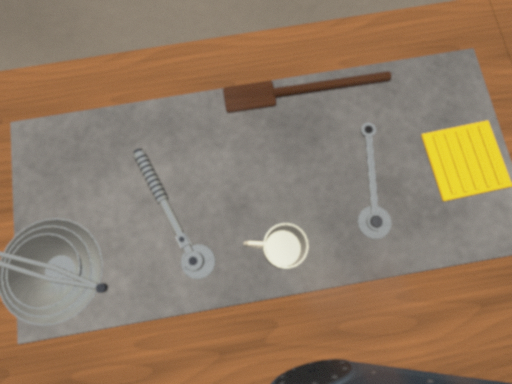

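View pics/scene0.png

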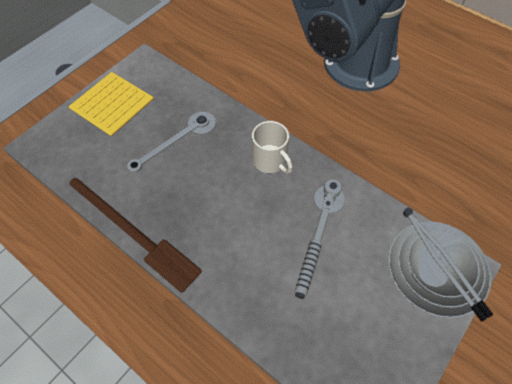

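The top view shows the click wrench on the left, with its grip near (150,175) and its head near (192,260). The flat spanner is on the right and the mug is between them at (285,245). Bolt to grip measures about 182 mm at 19° yaw, which matches the given sizes, so I'm moving above the grip.

>>> {"api": "servo_tool", "payload": {"rows": [-1,0.026,-0.0282,0,0,-1,0.026,-0.0282,0,0,-1,0.026,-0.0282,0,0,-1,0.026,-0.0282,0,0,-1,0.026,-0.0282,0,0], "newtons": 15}}

```text
time: 0.92
position: [0.247, -0.4348, 0.1945]
tool_rot: [0.992, 0.125, 0.0, 0.0]
ft_force: [0.8, -0.4, -0.4]
grip_width: 0.0868
grip_force: 0.0
```

>>> {"api": "servo_tool", "payload": {"rows": [-1,0.026,-0.0282,0,0,-1,0.026,-0.0282,0,0,-1,0.026,-0.0282,0,0,-1,0.026,-0.0282,0,0,-1,0.026,-0.0282,0,0]}}

```text
time: 1.33
position: [0.3379, -0.2659, 0.1947]
tool_rot: [0.992, 0.125, 0.0, 0.0]
ft_force: [0.5, 0.1, 0.2]
grip_width: 0.0874
grip_force: 0.0
```

>>> {"api": "servo_tool", "payload": {"rows": [-1,0.026,-0.0282,0,0,-1,0.026,-0.0282,0,0,-1,0.026,-0.0282,0,0,-1,0.026,-0.0282,0,0,-1,0.026,-0.0282,0,0]}}

```text
time: 1.75
position: [0.4288, -0.0968, 0.1948]
tool_rot: [0.992, 0.126, 0.0, 0.0]
ft_force: [1.1, 0.8, -0.2]
grip_width: 0.0871
grip_force: 0.0
```

>>> {"api": "servo_tool", "payload": {"rows": [-1,0.026,-0.0282,0,0,-1,0.026,-0.0282,0,0,-1,0.026,-0.0282,0,0,-1,0.026,-0.0282,0,0,-1,0.026,-0.0282,0,0]}}

```text
time: 2.17
position: [0.5195, 0.0725, 0.1946]
tool_rot: [0.992, 0.126, 0.0, 0.0]
ft_force: [1.5, -0.4, -0.0]
grip_width: 0.0869
grip_force: 0.0
```

>>> {"api": "servo_tool", "payload": {"rows": [-1,0.026,-0.028,0,0,-1,0.026,-0.028,0,0,-1,0.026,-0.028,0,0,-1,0.026,-0.028,0,0,-1,0.025,-0.028,0,-4.4]}}

```text
time: 2.58
position: [0.6096, 0.2402, 0.1945]
tool_rot: [0.986, 0.164, 0.0, 0.0]
ft_force: [-0.1, -0.3, 0.2]
grip_width: 0.0869
grip_force: 0.0
```

>>> {"api": "servo_tool", "payload": {"rows": [-1,0,0,0,0,-1,0,0,0,0]}}

```text
time: 2.75
position: [0.6091, 0.2401, 0.1938]
tool_rot: [0.986, 0.165, 0.0, 0.0]
ft_force: [-0.1, -0.8, 0.1]
grip_width: 0.0871
grip_force: 0.0
```

```bash
cat > h.py <<'E'
from rig import robot
import cv2,numpy as np
from scipy.spatial.transform import Rotation as R
def yaw(o): m=R.from_quat(o["tool_rot"]).as_matrix();return np.degrees(np.arctan2(m[1,0],m[0,0]))
def ray_to_z(uv,p,o,z):
    d=np.linalg.inv(p["intrinsics"])@np.c_[uv,np.ones(len(uv))].T
    if "mount" in p:
        T=np.eye(4);T[:3,:3]=R.from_quat(o["tool_rot"]).as_matrix();T[:3,3]=o["position"];M=T@p["mount"]
    else:
        A=cv2.Rodrigues(p["rvec"])[0];M=np.eye(4);M[:3,:3]=A.T;M[:3,3]=-A.T@np.ravel(p["tvec"])
    w=M[:3,:3]@d;return (M[:3,3:]+w*(z-M[2,3])/w[2]).T
def axis(mask,p,o,z=.077):
    v,u=np.nonzero(mask);x=ray_to_z(np.c_[u,v],p,o,z)[:,:2];c=x.mean(0);s=np.linalg.svd(x-c,full_matrices=False)[2][0]
    s*=np.sign(s[0]);t=(x-c)@s;return c.round(4),np.degrees(np.arctan2(s[1],s[0])).round(1),np.ptp(t).round(3)
def net(p,names=("click_bolt","click_grip")):
    for n in names:print(n,[(np.round(d["at"],4).tolist(),round(d["score"],2)) for d in robot.place_of(p,n)[:2]])
E
python3 - <<'E'
from h import *
for c in("wrist","top"):
    o=robot.get_obs();p=robot.camera(c);print(c,np.round(o["position"],4),yaw(o));net(p)
    for d in robot.outline_of(p,"click_grip")[:1]:print(axis(d["region"],p,o),d["score"],d["region"].sum())
    cv2.imwrite(f"pics/{c}1.png",p["pixels"][...,::-1])
print(o["q"])
E
```

```text
wrist [0.6091 0.2401 0.1938] 18.993779301303594
click_bolt []
click_grip [([0.6108, 0.2382, 0.0787], 0.69)]
(array([0.5983, 0.2355]), np.float64(19.5), np.float64(0.196)) 0.59 3509
top [0.6082 0.2369 0.1943] 18.73768395307216
click_bolt [([0.438, 0.1789, 0.0783], 0.62)]
click_grip [([0.6118, 0.2361, 0.0763], 0.69)]
(array([0.5862, 0.2315]), np.float64(19.2), np.float64(0.193)) 0.9 1047
[ 2.00735820e-01  5.66286000e-01  1.35742556e+00 -3.08598290e-04
  1.21903473e+00  1.44460428e+00]
```

View pics/wrist1.png

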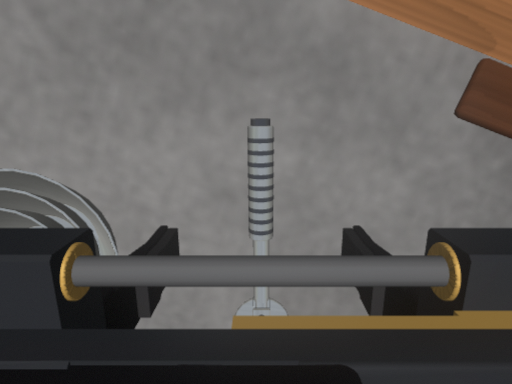

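Run:
```python
from h import *
o=robot.get_obs()
for c,uv in(("top",[[52,272],[103,265],[85,235],[103,288]]),("scene",[[440,270],[390,258],[388,270],[407,213],[488,312]])):
    p=robot.camera(c)
    for z in(.05,.1,.13):print(c,z,ray_to_z(np.array(uv,float),p,o,z)[:,:2].round(3).tolist())
```

```text
top 0.05 [[0.462, 0.456], [0.458, 0.358], [0.522, 0.388], [0.415, 0.362]]
top 0.1 [[0.458, 0.428], [0.454, 0.337], [0.514, 0.365], [0.414, 0.341]]
top 0.13 [[0.455, 0.411], [0.452, 0.324], [0.508, 0.351], [0.414, 0.328]]
scene 0.05 [[0.446, 0.446], [0.485, 0.356], [0.51, 0.365], [0.374, 0.333], [0.465, 0.555]]
scene 0.1 [[0.474, 0.44], [0.511, 0.355], [0.534, 0.364], [0.407, 0.334], [0.492, 0.542]]
scene 0.13 [[0.491, 0.436], [0.526, 0.355], [0.548, 0.363], [0.426, 0.334], [0.508, 0.534]]
```

The handle sits centred between the fingers at column 260, and the bowl's rim is about 5 cm clear of the gripper body. I'm descending and closing.

>>> {"api": "servo_tool", "payload": {"rows": [-1,0.001,0,0.03,0,-1,0,0,0.03,0,-1,0,0,0.03,0,-1,0,0,0.025,0,-1,0,0,0.018,0]}}

```text
time: 3.67
position: [0.6084, 0.2379, 0.0588]
tool_rot: [0.987, 0.163, -0.002, 0.0]
ft_force: [0.4, -1.3, 0.5]
grip_width: 0.0871
grip_force: 0.0
```

>>> {"api": "servo_tool", "payload": {"rows": [0.6,0,0,0,0,0.6,0,0,0,0,0.6,0,0,0,0,0.6,0,0,0,0,0.6,0,0,0,0], "newtons": 15}}

```text
time: 4.08
position: [0.6112, 0.2388, 0.0633]
tool_rot: [0.987, 0.164, 0.002, -0.0]
ft_force: [-0.1, -0.2, 0.3]
grip_width: 0.0615
grip_force: 0.0
```

>>> {"api": "servo_tool", "payload": {"rows": [1,0,0,0,0,1,0,0,0,0,1,0,0,0,0,1,0,0,0,0,1,0,0,0,0]}}

```text
time: 4.5
position: [0.6098, 0.2386, 0.0615]
tool_rot: [0.987, 0.164, 0.0, -0.0]
ft_force: [-0.6, -0.1, 0.8]
grip_width: 0.0284
grip_force: 0.0
```

>>> {"api": "servo_tool", "payload": {"rows": [1,0,0,0,0,1,0,0,0,0,1,0,0,0,0,1,0,0,0,0,1,0,0,0,0]}}

```text
time: 4.92
position: [0.6098, 0.2386, 0.0613]
tool_rot: [0.987, 0.164, -0.0, -0.0]
ft_force: [-0.1, 0.4, -1.3]
grip_width: 0.0015
grip_force: 0.0
```

Run:
```python
from h import *
o=robot.get_obs();print(o)
ims=[]
for c in("scene","wrist"):
    p=robot.camera(c);ims.append(p["pixels"]);net(p)
a=cv2.resize(ims[0][120:340,200:440],(436,400));b=cv2.resize(ims[1],(364,400))
cv2.imwrite("pics/m2.png",np.hstack([a,b])[...,::-1])
```

```text
{'time': 4.9167, 'q': array([2.02549920e-01, 7.26659676e-01, 1.45722416e+00, 1.75418804e-05,
       9.57745170e-01, 1.44472943e+00]), 'joint_velocities': array([ 0.00061701, -0.00172068, -0.00068324, -0.0006829 ,  0.00214287,
       -0.00148405]), 'joint_torque': array([ 8.98663839e-04, -4.89502215e+01, -1.42362562e+01,  3.77952692e-02,
       -7.01246224e-02,  7.02652460e-05]), 'position': array([0.60982698, 0.23855924, 0.06130595]), 'tool_rot': array([ 9.86532540e-01,  1.63565117e-01, -1.84351261e-05, -6.47354550e-06]), 'ft_force': array([-0.07339288,  0.4117365 , -1.29907485]), 'moment': array([-0.008745  , -0.03056337,  0.02996933]), 'grip_force': 0.0, 'grip_width': 0.0015306904975846511}
click_bolt []
click_grip [([0.6095, 0.238, 0.0749], 0.69)]
click_bolt []
click_grip [([0.6126, 0.2395, 0.0772], 0.63)]
```

View pics/m2.png

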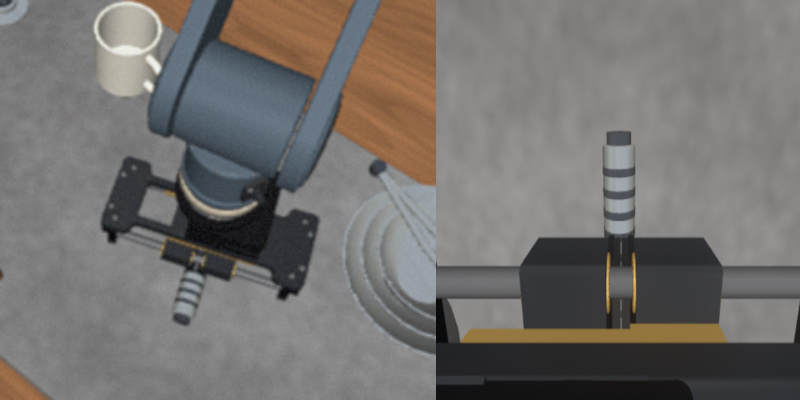

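Run:
```python
from h import *
o=robot.get_obs();p=robot.camera("wrist")
print(p["intrinsics"],p["mount"].round(4).tolist())
for r in robot.outline_of(p,"click_grip")[:1]:
    m=r["region"]; print(r["score"],axis(m,p,o)); print([(v,int(np.nonzero(m[v])[0].min()),int(np.nonzero(m[v])[0].max())) for v in range(0,384,15) if m[v].any()])
a=p["pixels"][100:384,170:342];cv2.imwrite("pics/w3.png",cv2.resize(a,None,fx=2.1,fy=2.1)[...,::-1])
# project tool points
M=np.linalg.inv(p["mount"]);K=p["intrinsics"]
for q in([0,0,0],[0,0,-.019],[0,0,-.04],[.05,.012,-.019],[.05,-.012,-.019]):
    c=M@np.r_[q,1];print(q,(K@c[:3]/c[2])[:2].round(0),c[2].round(3))
```

```text
[[327.44695317   0.         259.91532013]
 [  0.         327.44695317 195.78566243]
 [  0.           0.           1.        ]] [[0.0001, -0.9662, -0.2577, 0.0702], [1.0, -0.0001, 0.0008, 0.0006], [-0.0008, -0.2577, 0.9662, -0.1903], [0.0, 0.0, 0.0, 1.0]]
0.78 (array([0.6417, 0.2505]), np.float64(20.3), np.float64(0.056))
[(135, 240, 272), (150, 233, 279), (165, 234, 278), (180, 235, 279), (195, 236, 278), (210, 237, 277), (225, 237, 278)]
[0, 0, 0] [259. 226.] 0.202
[0, 0, -0.019] [259. 238.] 0.184
[0, 0, -0.04] [259. 254.] 0.163
[0.05, 0.012, -0.019] [282. 149.] 0.171
[0.05, -0.012, -0.019] [236. 149.] 0.171
```

View pics/w3.png

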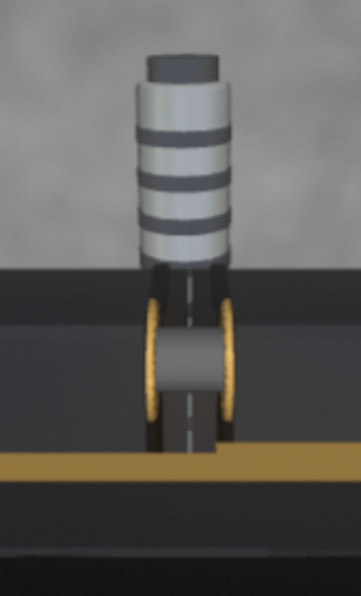

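Run:
```python
from h import *
p=robot.camera("scene");q=robot.camera("top")
A=cv2.Rodrigues(p["rvec"])[0]
for n,c in(("s",p),("t",q)):
    pt=cv2.projectPoints(np.array([[.61,.239,.061],[.61,.239,.08],[.61,.239,.13]]),c["rvec"],c["tvec"],c["intrinsics"],None)[0][:,0];print(n,pt.round(0).tolist())
a=cv2.resize(p["pixels"][200:310,250:380],None,fx=5,fy=5,interpolation=cv2.INTER_CUBIC)
cv2.imwrite("pics/s4.png",a[...,::-1]);print(robot.get_obs()["grip_width"])
```

```text
s [[307.0, 268.0], [308.0, 264.0], [311.0, 255.0]]
t [[154.0, 178.0], [151.0, 176.0], [143.0, 169.0]]
0.0004282542501356353
```

View pics/s4.png

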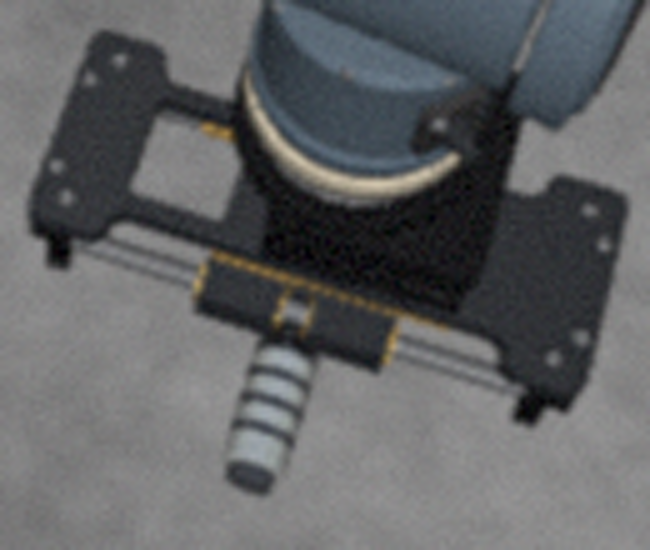

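The scene crop shows the closed carriages over the bar, with the fingertips hidden. The reading says empty, though the image geometry has the bar at pad height. A small clockwise move will settle it without doing harm.

>>> {"api": "servo_tool", "payload": {"rows": [1,0,0.005,0,1.5,1,0,0.005,0,1.5,1,0,0.005,0,1.5,1,0,0,0,0]}}

```text
time: 5.75
position: [0.6149, 0.2229, 0.0614]
tool_rot: [0.992, 0.123, 0.0, 0.0]
ft_force: [-0.2, -0.4, -0.0]
grip_width: 0.0004
grip_force: 0.0
```

Run:
```python
from h import *
o=robot.get_obs();p=robot.camera("wrist");net(p);print(o["position"],yaw(o),o["ft_force"],o["grip_force"],o["grip_width"],o["moment"])
for r in robot.outline_of(p,"click_grip")[:1]: print(axis(r["region"],p,o),r["score"])
cv2.imwrite("pics/w5.png",p["pixels"][...,::-1])
```

```text
click_bolt []
click_grip [([0.6098, 0.2373, 0.0762], 0.64)]
[0.61487584 0.22288192 0.06137858] 14.16672182773492 [-0.18810126 -0.35780677 -0.03608906] 0.0 0.00041470165570260827 [0.00065878 0.03264124 0.04691739]
(array([0.6423, 0.2506]), np.float64(19.6), np.float64(0.056)) 0.58
```

View pics/w5.png

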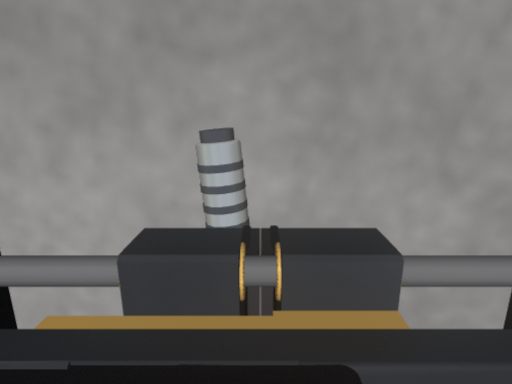

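The wrench did not move. In the wrist views the real fingertips sit at row 228. A TCP-length finger would show near row 212, so the tips end about 27 mm short of the stated TCP and closed just above the bar. I'm raising, opening and re-centring, then going about 25 mm lower. That stays above the slab either way.

>>> {"api": "servo_tool", "payload": {"rows": [-1,0,0,-0.03,0,-1,0,0,-0.02,0,-1,0,0,0,-4.8,-1,0.015,-0.016,0,0,-1,0,0,0,0]}}

```text
time: 6.37
position: [0.625, 0.247, 0.1125]
tool_rot: [0.986, 0.167, 0.002, -0.001]
ft_force: [2.0, 0.3, -0.4]
grip_width: 0.0262
grip_force: 0.0
```

>>> {"api": "servo_tool", "payload": {"rows": [-1,0,0,0,0,-1,0,0,0,0,-1,0,0,0,0,-1,0,0,0,0,-1,0,0,0,0]}}

```text
time: 6.78
position: [0.6229, 0.2438, 0.1111]
tool_rot: [0.986, 0.166, -0.0, 0.0]
ft_force: [0.6, -0.2, 0.1]
grip_width: 0.0593
grip_force: 0.0
```

>>> {"api": "servo_tool", "payload": {"rows": [-1,0,0,0,0,-1,0,0,0,0,-1,0,0,0,0,-1,0,0,0,0]}}

```text
time: 7.12
position: [0.6232, 0.2442, 0.1114]
tool_rot: [0.986, 0.166, 0.0, -0.0]
ft_force: [-0.2, 0.1, -0.1]
grip_width: 0.0837
grip_force: 0.0
```

Run:
```python
from h import *
o=robot.get_obs();p=robot.camera("wrist");net(p);print(o["position"],yaw(o),o["grip_width"])
for r in robot.outline_of(p,"click_grip")[:1]: print(axis(r["region"],p,o),r["score"])
cv2.imwrite("pics/w6.png",p["pixels"][...,::-1])
```

```text
click_bolt []
click_grip [([0.6106, 0.2388, 0.075], 0.72)]
[0.62323609 0.24421278 0.1113591 ] 19.123662005596664 0.08370565150649592
(array([0.6183, 0.2422]), np.float64(19.4), np.float64(0.134)) 0.62
```

View pics/w6.png

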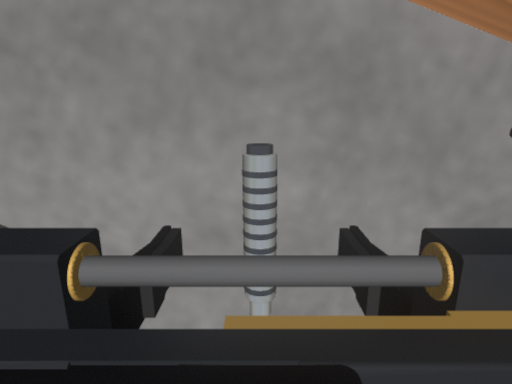

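The bar is centred at column 260 and the fingertips are at row 228, which confirms they are short. I'm descending in two steps and watching the force.

>>> {"api": "servo_tool", "payload": {"rows": [-1,0,0,0.025,0,-1,0,0,0.02,0,-1,0,0,0.015,0,-1,0,0,0.008,0,-1,0,0,0,0]}}

```text
time: 7.73
position: [0.6216, 0.2439, 0.0412]
tool_rot: [0.986, 0.166, -0.002, 0.0]
ft_force: [0.8, -0.2, -0.6]
grip_width: 0.0869
grip_force: 0.0
```

>>> {"api": "servo_tool", "payload": {"rows": [1,0,0,0.004,0,1,0,0,0.004,0,1,0,0,0,0,1,0,0,0,0,1,0,0,0,0], "newtons": 15}}

```text
time: 8.15
position: [0.6237, 0.2444, 0.0361]
tool_rot: [0.986, 0.166, 0.001, -0.0]
ft_force: [0.7, 0.0, 0.3]
grip_width: 0.0613
grip_force: 0.0
```

>>> {"api": "servo_tool", "payload": {"rows": [1,0,0,0,0,1,0,0,0,0,1,0,0,0,0,1,0,0,0,0,1,0,0,0,0]}}

```text
time: 8.57
position: [0.6232, 0.2443, 0.0354]
tool_rot: [0.986, 0.166, 0.0, 0.0]
ft_force: [1.0, -0.2, -1.4]
grip_width: 0.0282
grip_force: 0.0
```

>>> {"api": "servo_tool", "payload": {"rows": [1,0,0,0,0,1,0,0,0,0,1,0,0,0,0]}}

```text
time: 8.82
position: [0.6232, 0.2443, 0.0353]
tool_rot: [0.986, 0.166, -0.0, -0.0]
ft_force: [-0.4, 0.1, 0.4]
grip_width: 0.0231
grip_force: 15.0
```

Gripped, with a 23 mm width and 15 N. Now sweeping clockwise about the bolt at 0.196 m radius, 10° per call.

>>> {"api": "servo_tool", "payload": {"rows": [1,-0.0001,0.0068,0,2,1,-0.0001,0.0068,0,2,1,-0.0001,0.0068,0,2,1,-0.0001,0.0068,0,2,1,-0.0001,0.0068,0,2]}}

```text
time: 9.23
position: [0.6318, 0.2106, 0.0353]
tool_rot: [0.997, 0.078, -0.0, -0.0]
ft_force: [0.1, 1.9, 0.5]
grip_width: 0.0237
grip_force: 15.0
```

>>> {"api": "servo_tool", "payload": {"rows": [1,-0.0001,0.0068,0,2,1,-0.0001,0.0068,0,2,1,-0.0001,0.0068,0,2,1,-0.0001,0.0068,0,2,1,-0.0001,0.0068,0,2]}}

```text
time: 9.65
position: [0.6343, 0.1767, 0.0354]
tool_rot: [1.0, -0.009, 0.0, 0.0]
ft_force: [0.1, 1.2, -0.0]
grip_width: 0.0232
grip_force: 15.0
```

>>> {"api": "servo_tool", "payload": {"rows": [1,-0.0001,0.0051,0,1.5,1,-0.0001,0.0051,0,1.5,1,-0.0001,0.0051,0,1.5]}}

```text
time: 9.9
position: [0.6336, 0.1616, 0.0354]
tool_rot: [0.999, -0.048, 0.0, 0.0]
ft_force: [0.5, 2.0, -0.0]
grip_width: 0.0235
grip_force: 15.1
```

>>> {"api": "servo_tool", "payload": {"rows": [1,-0.0001,0.0034,0,1,1,-0.0001,0.0034,0,1]}}

```text
time: 10.07
position: [0.6329, 0.155, 0.0355]
tool_rot: [0.998, -0.065, 0.001, 0.0]
ft_force: [0.9, 1.2, -1.1]
grip_width: 0.0237
grip_force: 15.1
```

26.5° done, still running in. Continuing 2° at a time to catch the tightening point.

>>> {"api": "servo_tool", "payload": {"rows": [1,-0.0001,0.0034,0,1,1,-0.0001,0.0034,0,1]}}

```text
time: 10.23
position: [0.6321, 0.1484, 0.0355]
tool_rot: [0.997, -0.082, 0.001, 0.0]
ft_force: [3.7, 1.1, -0.3]
grip_width: 0.0236
grip_force: 15.1
```

>>> {"api": "servo_tool", "payload": {"rows": [1,-0.0001,0.0034,0,1,1,-0.0001,0.0034,0,1]}}

```text
time: 10.4
position: [0.6311, 0.1431, 0.0357]
tool_rot: [0.995, -0.1, 0.001, -0.001]
ft_force: [4.4, 6.8, -0.8]
grip_width: 0.0235
grip_force: 15.2
```

>>> {"api": "servo_tool", "payload": {"rows": [1,-0.0001,0.0034,0,1,1,-0.0001,0.0034,0,1]}}

```text
time: 10.57
position: [0.63, 0.1375, 0.0358]
tool_rot: [0.993, -0.118, 0.002, -0.002]
ft_force: [4.3, 8.2, -2.9]
grip_width: 0.0234
grip_force: 15.1
```

The bolt came up tight near yaw −9.6°: the force rose to about 9 N, which matches the latch. The bend is about 4° now. I'm switching to an arc about the hinge pin at 0.152 m radius.

>>> {"api": "servo_tool", "payload": {"rows": [1,-0.0001,0.004,0,1.5,1,-0.0001,0.004,0,1.5,1,-0.0001,0.004,0,1.5,1,-0.0001,0.004,0,1.5]}}

```text
time: 10.9
position: [0.6258, 0.1221, 0.0359]
tool_rot: [0.985, -0.17, 0.002, -0.002]
ft_force: [5.6, 7.3, -2.3]
grip_width: 0.0232
grip_force: 15.1
```

>>> {"api": "servo_tool", "payload": {"rows": [1,-0.0001,0.004,0,1.5,1,-0.0001,0.004,0,1.5,1,-0.0001,0.004,0,1.5,1,-0.0001,0.004,0,1.5]}}

```text
time: 11.23
position: [0.6199, 0.1071, 0.0359]
tool_rot: [0.975, -0.221, 0.003, -0.002]
ft_force: [6.4, 5.9, -1.6]
grip_width: 0.0234
grip_force: 15.1
```

Run:
```python
from h import *
for c in("wrist","top","scene"):
    o=robot.get_obs();p=robot.camera(c);print(c,np.round(o["position"],4),yaw(o),o["ft_force"].round(1));net(p)
    for r in robot.outline_of(p,"click_grip")[:1]: print(axis(r["region"],p,o),r["score"])
    cv2.imwrite(f"pics/{c}7.png",p["pixels"][...,::-1])
```

```text
wrist [0.6199 0.1071 0.0359] -25.533890622475283 [ 6.4  5.9 -1.6]
click_bolt []
click_grip [([0.6107, 0.1112, 0.0751], 0.98)]
(array([0.6314, 0.1013]), np.float64(-24.5), np.float64(0.082)) 0.77
top [0.6195 0.1064 0.0358] -25.48093596893489 [ 4.6  4.  -1.3]
click_bolt []
click_grip []
scene [0.6196 0.1063 0.0358] -25.481551169561122 [ 5.3  3.3 -1.7]
click_bolt [([0.4362, 0.1819, 0.0814], 0.64)]
click_grip []
(array([0.5654, 0.1355]), np.float64(-24.2), np.float64(0.193)) 0.84
```

Bend is about 16°. One small step more, then I'll release slowly.

>>> {"api": "servo_tool", "payload": {"rows": [1,-0.0001,0.004,0,1.5,1,0,0,0,0,0,0,0,0,0,-1,0,0,0,0,-1,0,0,0,0]}}

```text
time: 12.25
position: [0.6139, 0.1016, 0.0351]
tool_rot: [0.973, -0.233, -0.002, 0.001]
ft_force: [0.3, -0.0, -0.0]
grip_width: 0.036
grip_force: 0.0
```

>>> {"api": "servo_tool", "payload": {"rows": [-1,0,0,0,0,-1,0,0,0,0,-1,0,0,0,0,-1,0,0,0,0,-1,0,0,0,0]}}

```text
time: 12.67
position: [0.6152, 0.1018, 0.0353]
tool_rot: [0.973, -0.232, -0.0, 0.0]
ft_force: [0.5, 0.2, 0.9]
grip_width: 0.0686
grip_force: 0.0
```

>>> {"api": "servo_tool", "payload": {"rows": [-1,0,0,-0.015,0,-1,0,0,-0.03,0,-1,0,0,-0.04,0,-1,0,0,-0.04,0,-1,0,0,-0.04,0]}}

```text
time: 13.08
position: [0.6148, 0.1019, 0.2017]
tool_rot: [0.973, -0.232, -0.001, 0.0]
ft_force: [1.4, 0.3, -0.1]
grip_width: 0.0863
grip_force: 0.0
```

>>> {"api": "servo_tool", "payload": {"rows": [-1,0.03,0,0,0,-1,0.04,0,0,0,-1,0.04,0,0,0,-1,0.03,0,0,0,-1,0,0,0,0]}}

```text
time: 13.5
position: [0.7454, 0.0344, 0.1997]
tool_rot: [0.972, -0.234, 0.003, 0.0]
ft_force: [0.8, 0.7, -0.8]
grip_width: 0.087
grip_force: 0.0
```

Run:
```python
from h import *
for c in("wrist","top","scene"):
    o=robot.get_obs();p=robot.camera(c);print(c,np.round(o["position"],4),yaw(o));net(p,("click_bolt","click_grip","spanner_end","mug"))
    for r in robot.outline_of(p,"click_grip")[:1]: print(axis(r["region"],p,o),r["score"])
    cv2.imwrite(f"pics/{c}8.png",p["pixels"][...,::-1])
    if c=="top":t=p["pixels"]
    if c=="scene":s=p["pixels"]
a=cv2.resize(t[140:290,110:310],(400,300),interpolation=2);b=cv2.resize(s[140:290,200:400],(400,300),interpolation=2)
cv2.imwrite("pics/f9.png",np.hstack([a,b])[...,::-1])
```

```text
wrist [0.7454 0.0344 0.1997] -27.082776668272142
click_bolt []
click_grip [([0.6054, 0.1113, 0.0752], 0.83)]
spanner_end [([0.6453, -0.2153, 0.0417], 0.87)]
mug []
(array([0.6327, 0.0963]), np.float64(-22.2), np.float64(0.038)) 0.94
top [0.739  0.0397 0.2004] -26.814527717517695
click_bolt [([0.4391, 0.1795, 0.0797], 0.94)]
click_grip [([0.6052, 0.1061, 0.0783], 0.66)]
spanner_end [([0.6458, -0.2116, 0.0424], 0.93)]
mug [([0.4332, 0.013, 0.0311], 0.83)]
(array([0.5813, 0.1219]), np.float64(-25.8), np.float64(0.192)) 0.82
scene [0.7401 0.039  0.2007] -26.845619010560252
click_bolt [([0.4355, 0.176, 0.0828], 0.59)]
click_grip [([0.602, 0.1107, 0.0754], 0.59)]
spanner_end []
mug [([0.4302, 0.0081, 0.0297], 0.76)]
(array([0.5865, 0.1221]), np.float64(-26.0), np.float64(0.194)) 0.66
```

View pics/f9.png

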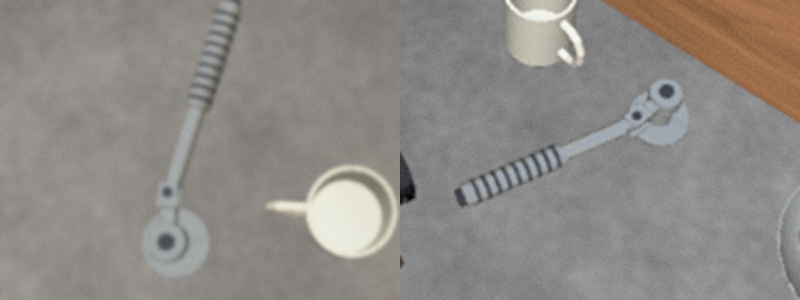

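Run:
```python
from h import *
for c,uv in(("top",[[192.5,261],[194,236],[224,142.5]]),("scene",[[333.5,185.5],[318,198],[231.5,238.5]])):
    p=robot.camera(c);o=robot.get_obs()
    for z in(.077,.09):
        x=ray_to_z(np.array(uv,float),p,o,z)[:,:2];d=np.diff(x,axis=0)
        print(c,z,x.round(3).tolist(),np.hypot(*d.T).round(3),np.degrees(np.arctan2(d[:,1],d[:,0])).round(1))
```

```text
top 0.077 [[0.435, 0.182], [0.48, 0.173], [0.654, 0.089]] [0.046 0.193] [-11.3 -25.8]
top 0.09 [[0.434, 0.18], [0.479, 0.171], [0.649, 0.088]] [0.045 0.189] [-11.3 -25.8]
scene 0.077 [[0.431, 0.18], [0.476, 0.171], [0.658, 0.089]] [0.046 0.2  ] [-10.6 -24.2]
scene 0.09 [[0.438, 0.182], [0.483, 0.174], [0.662, 0.094]] [0.046 0.196] [-10.6 -24.2]
```

The wrench points at about −10.5° at the neck and −25.9° at the handle, so the bend is about 15–16°, at the low edge of the range. The mug and spanner are unmoved. I'm retracing the path for a small 2° nudge.

>>> {"api": "servo_tool", "payload": {"rows": [-1,-0.03,0,0,0,-1,-0.04,0,0,0,-1,-0.04,0,0,0,-1,-0.03,0,0,0,-1,0,0,0,0]}}

```text
time: 14.92
position: [0.6081, 0.1051, 0.2]
tool_rot: [0.973, -0.231, -0.004, 0.0]
ft_force: [-1.2, 0.5, 0.3]
grip_width: 0.0868
grip_force: 0.0
```

>>> {"api": "servo_tool", "payload": {"rows": [-1,0,0,0.04,0,-1,0,0,0.04,0,-1,0,0,0.04,0,-1,0,0,0.03,0,-1,0,0,0.015,0]}}

```text
time: 15.33
position: [0.613, 0.1016, 0.0311]
tool_rot: [0.973, -0.232, -0.003, 0.001]
ft_force: [-0.8, -0.0, -0.0]
grip_width: 0.087
grip_force: 0.0
```

>>> {"api": "servo_tool", "payload": {"rows": [1,0,0,0,0,1,0,0,0,0,1,0,0,0,0,1,0,0,0,0,1,0,0,0,0]}}

```text
time: 15.75
position: [0.6171, 0.1019, 0.0373]
tool_rot: [0.973, -0.232, 0.002, -0.0]
ft_force: [0.3, -0.0, 0.8]
grip_width: 0.0617
grip_force: 0.0
```

>>> {"api": "servo_tool", "payload": {"rows": [1,0,0,0,0,1,0,0,0,0,1,0,0,0,0,1,0,0,0,0,1,0,0,0,0]}}

```text
time: 16.17
position: [0.6156, 0.1021, 0.0355]
tool_rot: [0.973, -0.232, 0.0, -0.0]
ft_force: [2.3, 3.8, 0.2]
grip_width: 0.0284
grip_force: 2.9
```

>>> {"api": "servo_tool", "payload": {"rows": [1,0,0,0,0,1,0,0,0,0]}}

```text
time: 16.33
position: [0.6165, 0.1035, 0.0356]
tool_rot: [0.973, -0.233, 0.001, -0.002]
ft_force: [2.3, 5.1, -0.3]
grip_width: 0.0235
grip_force: 15.0
```

>>> {"api": "servo_tool", "payload": {"rows": [1,-0.0001,0.0035,0,1.3,1,0,0.002,0,0.7,1,0,0,0,0,0,0,0,0,0,-1,0,0,0,0]}}

```text
time: 16.75
position: [0.6131, 0.0977, 0.0354]
tool_rot: [0.969, -0.249, 0.0, -0.0]
ft_force: [-0.4, 0.4, 0.1]
grip_width: 0.0307
grip_force: 0.0
```

>>> {"api": "servo_tool", "payload": {"rows": [-1,0,0,0,0,-1,0,0,0,0,-1,0,0,0,0,-1,0,0,0,0,-1,0,0,0,0]}}

```text
time: 17.17
position: [0.6127, 0.0968, 0.0353]
tool_rot: [0.968, -0.249, -0.0, 0.0]
ft_force: [-0.1, 0.7, 0.1]
grip_width: 0.0621
grip_force: 0.0
```

>>> {"api": "servo_tool", "payload": {"rows": [-1,0,0,-0.015,0,-1,0,0,-0.03,0,-1,0,0,-0.04,0,-1,0,0,-0.04,0,-1,0,0,-0.04,0]}}

```text
time: 17.58
position: [0.6122, 0.0969, 0.2017]
tool_rot: [0.968, -0.249, -0.001, 0.0]
ft_force: [0.1, 1.1, 0.6]
grip_width: 0.0856
grip_force: 0.0
```

>>> {"api": "servo_tool", "payload": {"rows": [-1,0.03,0,0,0,-1,0.04,0,0,0,-1,0.04,0,0,0,-1,0.03,0,0,0,-1,0,0,0,0]}}

```text
time: 18.0
position: [0.7405, 0.0249, 0.1998]
tool_rot: [0.968, -0.251, 0.003, 0.0]
ft_force: [1.0, 0.1, 0.4]
grip_width: 0.0871
grip_force: 0.0
```

Run:
```python
from h import *
for c in("top","scene"):
    o=robot.get_obs();p=robot.camera(c);net(p,("click_bolt","click_grip","spanner_end","mug"))
    for r in robot.outline_of(p,"click_grip")[:1]: print(axis(r["region"],p,o),r["score"])
    a=p["pixels"][220:280,160:230] if c=="top" else p["pixels"][165:225,290:360]
    cv2.imwrite(f"pics/{c}z.png",a[...,::-1])
cv2.imwrite("pics/z.png",cv2.resize(np.hstack([cv2.imread("pics/topz.png"),cv2.imread("pics/scenez.png")]),None,fx=5.7,fy=5.7,interpolation=2))
```

```text
click_bolt [([0.4392, 0.1802, 0.0778], 0.95)]
click_grip [([0.6035, 0.1058, 0.0789], 0.66)]
spanner_end [([0.6422, -0.2147, 0.0417], 0.69)]
mug [([0.4314, 0.0121, 0.032], 0.61)]
(array([0.5782, 0.1193]), np.float64(-27.7), np.float64(0.192)) 0.94
click_bolt [([0.4357, 0.1786, 0.0791], 0.57)]
click_grip [([0.5989, 0.1055, 0.0741], 0.78)]
spanner_end []
mug [([0.4362, 0.0091, 0.0336], 0.76)]
(array([0.5823, 0.1204]), np.float64(-28.2), np.float64(0.195)) 0.96
```

View pics/z.png

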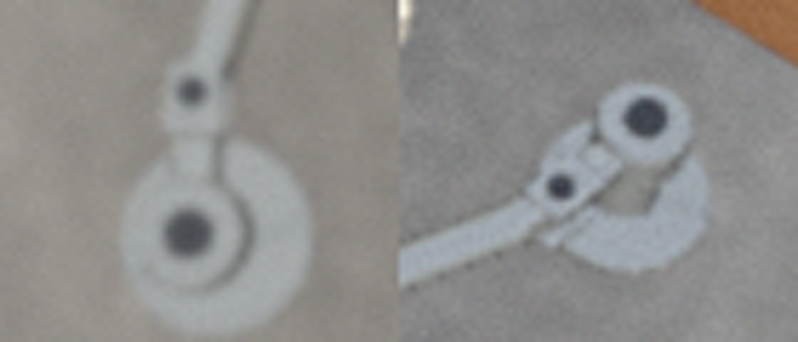

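The handle is now at −27.9° and the neck at about −10.5°, so the bend is about 17°. The gripper is clear, and the mug and spanner have not moved.

```bash
python3 -c "
from rig import robot
print(robot.hand_in())"
```

```text
the job is handed in; nothing more can be done
None
```

I turned the click wrench clockwise until the bolt came up tight, broke its handle over by about 17° (estimated from the cameras, good to about a degree), let go and handed the job in at about 18 s, with the mug and flat spanner unmoved.

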